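# Trimmer and comb back into their shaped nests

## Task

Put the trimmer and the comb away, each lying fully down in the wooden nest cut to its shape. Only the trimmer's butt end can be got at under the caddy's upper level: draw it out by that, lay it flat on the bare counter and let go, then take it again by the middle so that your fingers fit the gaps of the nest. Drop neither of them, and leave everything else where it stands.

Things in the scene. Friction and masses are not known exactly. Their poses are not given: they have to be found in the camera images.
- trimmer: Grey T-blade hair trimmer lying flat on the caddy's lower deck, 170 mm long (x), 34 mm high, 0.15 to 0.31 kg. Origin: middle of its length, on its underside; x points to the blade, about along the caddy's +y; z up. Grey handle 40 mm wide, x = -85 (butt end) to +40 mm; metal head 56 mm wide, x = +40 to +85 mm. Its head starts under the upper deck, its butt in the open.
- trimmer_butt (a point): Point on the trimmer's underside 19 mm in from its butt end (x = -66 mm), the place to grip it first: nearer its middle the gripper's body meets the upper deck. Held here it is head-heavy: grip with 60 N or more and lift it a few mm before drawing it out.
- comb: Flat black comb lying flat on the caddy's upper deck, 190 mm long (x), 10 mm thick, about 60 g. Origin: middle of its length, on its underside; x points to the wide end, about along the caddy's +x; z up. Toothed part 44 mm wide, x = -30 to +95 mm; handle 24 mm wide, x = -95 to -30 mm. Grip it across the 44 mm at its middle; some 30 mm is free on each side.
- caddy: Fixed two-level chrome caddy, white decks. Origin on the counter; x along its width (-135 to 135 mm), y to its back, open at -y. Lower deck: top z = 26 mm, y = -120 to 145 mm. Upper deck: z = 104 to 110 mm, y = -35 (front edge) to 145 mm. Posts at x = +-129 mm: y = -28 (131 mm high) and 138 mm (156 mm high). Thin rails 130 mm high along the upper deck's sides and back.
- nest_a_seat (a point): Floor centre of the trimmer's pocket, 8 mm above the counter; x points to its wide end. Fixed wooden tray 199 x 84 mm, rim 38 mm above the pocket floor. The trimmer's outline, 2 mm to spare at each side, 2.5 mm at each end. Side walls are missing at x = -22 to 22 mm, down to the floor and right through, for the fingers: only a grip at the trimmer's middle can set it down.
- nest_b_seat (a point): Floor centre of the comb's pocket, 8 mm above the counter; x points to its wide end. Fixed wooden tray 219 x 72 mm, rim 14 mm above the pocket floor. The comb's outline, 2 mm to spare at each side, 2.5 mm at each end. Side walls are missing at x = -22 to 22 mm, as in the other nest. Both wide ends point about along world +x; the nests may stand in either order.
- clear_patch (a point): Middle of a patch of bare counter between caddy and nests (on the counter, z = 0), always free for at least 200 mm along world x and 100 mm along world y.
- amber_jar: Bystander: amber glass screw-top jar, 60 mm diameter, 70 mm high, on the lower deck under the upper deck. Origin at the centre of its underside.
- tweezer: Bystander: steel tweezer, 100 mm long, 6 mm high, on the upper deck behind the comb, its axis some 70 mm from the comb's. Origin at its middle, on its underside.
- cream_tin: Bystander: low metal tin, 56 mm diameter, 30 mm high, on the counter. Origin at the centre of its underside.
- nail_brush: Bystander: nail brush, 35 x 85 mm, 32 mm high, on the counter, long side along its y. Origin at the centre of its underside.
Things that resemble listed ones, but are neither listed nor needed, are in the scene too. Of the things shaped like the comb, the black one is meant.

How it is judged:
By the outcome, as a careful person would: the job done as asked, in the order asked, and still so for the second after the job is handed in, with the robot touching nothing.
It also fails if it takes over 64 s, if anything falls off the work surface, if the arm or the gripper's body presses on something with over 40 N, if the wrist force passes 120 N, or if a joint passes its speed limit or range.

## Robot

A 6-joint arm with a two-finger parallel gripper is mounted at the origin on the work surface. World frame = base frame: x ahead of the robot, y to its left, z up, the work surface at z = 0. Lengths are in m, angles in rad, forces in N, time in s.
With the tool pointing down it reaches from about 0.3 to 0.775 m from the base axis. Payload 14.6 kg.
Tool frame: the origin (TCP) lies at the very end of the fingers, on their centre line; the grasp point (between the pads) lies 19 mm behind it (ctrl.grasp_offset is the distance from the TCP to the grasp point, in m); z points along the fingers, y is the line along which they close (so a half turn about z gives the same grasp; the last joint's range is limited). The gripper opens to 94 mm and grips with 3 to 60 N. Pads are 16 mm wide; open, the fingers measure 119 mm over their backs; the gripper's body (75 mm by 177 mm) begins 78 mm behind the grasp point.
Start: joints at [1.268, 0.3, 1.521, -0, 1.321, -0.067], TCP at [0.128, 0.535, 0.205] pointing down, gripper open.
Joint ranges: [-3.03, 3.03], [-0.79, 2.21], [0.23, 2.52], [-1.04, 4.18], [0, 3.07], [-2.55, 2.55]. Speed limits (rad/s): [2.22, 2.22, 2.57, 3.14, 3.14, 3.14].

## Interface

Orientations are given as [roll, pitch, yaw] about the fixed x, y, z axes, in that order (R = Rz(yaw) Ry(pitch) Rx(roll)).
In Python, from station import ctrl gives the robot as it stands.
- The arm moves only by the tool step_arm, never from a script. Its argument "plan" is a list that holds one entry, the list of rows, each a list of 6 numbers: the shift along the tool's x, y, z in units of 30 mm (1.0 is 30 mm), then the turn, a rotation vector about the tool's x, y, z in units of 6 degrees (1.0 is 6 degrees). In form: [[[dx, dy, dz, wx, wy, wz], ...]]. A call has 1 to 8 rows; each row is the pose to reach, as a shift and turn from the pose commanded when the call began, along the tool's axes at that moment; what a row does not reach only later rows make up. A row lasts 1/12 s, in which the tool goes at most 41.7 mm and 7.16 degrees, less where a joint would pass 70% of its speed; a pose out of reach is approached as far as the arm can. A call with a gripper value outside its range is refused whole. "grip" is the opening, from 0 (shut) to 1 (fully open), set as the call begins (left out, the last holds). The fingers move at their own pace and stop on an object; "squeeze" is the grip in N (left out, the last holds). Time passes only in rows, so rows that repeat a pose let the fingers close. It gives the time, the measured TCP pose, the force, the opening and the grip force at its end, in the units of the state.
- ctrl.get_obs(): the state, without advancing time (a new reading comes with each control period).
- ctrl.camera(name): name is "scene" or "top"; returns the picture (420x560x3 uint8, red, green, blue); there is no depth.
- ctrl.camera_model(name): a dict with "intrinsics" (3x3 intrinsics, pixels), "R" (3x3) and "t" (3): a world point X has camera coordinates R X + t. Camera axes: x right, y down, z forward; pixel columns grow to the right and rows downward; lengths in m; the calibration is good to about 2 mm. A picture is of the moment at which its call begins. camera_model takes no time and is no camera call.
- ctrl.hand_in(): hands the job in; it is judged then, once.
Trained networks look in the newest picture that a camera, given by its name, has taken for a name from the list of things; names that differ only in an ending like _2 or _b are one class to them, and where a whole thing is asked for, a point or a joint stands for the part that bears it (a point fixed in the world has none). Each returns a list of dicts, best first, with "confidence" (0 to 1); they miss things now and then, are a little off and sometimes report something else, mostly with a low value. They report only what shows in the picture. A call takes as long as a camera call. They do not tell look-alikes from the thing itself.
- ctrl.masks_of(query, camera): "pixels" (420x560 bool, what is visible of it) and "at" ([column, row] in pixels, amid what is visible of it).
- ctrl.place_of(query, camera): "at" ([column, row] in pixels: a listed point, or the origin of a listed thing).
The state is a dict: "time_s": time; "qpos": joint angles; "joint_vel": joint speeds; "tau": joint torques, N m; "ee_pos": TCP position; "eef_rot": TCP orientation; "force": force on the tool from outside, world axes, zero at the start; "moment": the same for the moment, N m; "grip_width": finger opening in m; "grip_force": force on a finger pad.
Only numpy, scipy, OpenCV 4.12 (cv2) and the standard library are available. Lean on these libraries where they do the work, as an engineer would, in place of code of your own. Each camera call takes 0.05 s, during which the arm holds its last target. There are 200 camera calls.

## Working session

There is one attempt and no reset: what is moved stays moved. The work goes in short steps, Python scripts to look and compute and a tool call to move; the robot and the scene stay as the last step left them, time stands still between calls to the robot, and variables do not carry over. Pictures are saved under pics/ and viewed, at most 11 in all, crops included, and the job is handed in when it is done.

Besides the shell and the picture viewer there is one more tool, called after "Request:" by a JSON object that holds its "fn" and its "kwargs". step_arm: Moves the arm, as the interface text tells. Its arguments: {"type":"object","properties":{"plan":{"type":"array","items":{"type":"array","items":{"type":"array","items":{"type":"number"}}}},"grip":{"type":"number"},"squeeze":{"type":"number"}},"required":["plan"]}

```bash
mkdir -p pics; ls; cat > h.py <<'E'
import numpy as np, cv2
from station import ctrl
def ray(cam,px):
    m=ctrl.camera_model(cam); K=np.array(m["intrinsics"]);R=np.array(m["R"]);t=np.array(m["t"]).ravel()
    d=R.T@np.linalg.solve(K,[px[0],px[1],1.]); return -R.T@t,d
def atz(cam,px,z):
    c,d=ray(cam,px); return c+d*(z-c[2])/d[2]
def proj(cam,X):
    m=ctrl.camera_model(cam); p=np.array(m["intrinsics"])@(np.array(m["R"])@np.array(X)+np.array(m["t"]).ravel()); return p[:2]/p[2]
E
python3 - <<'E'
from h import *
for c in ("scene","top"):
    im=ctrl.camera(c); cv2.imwrite(f"pics/{c}0.png",cv2.resize(im[:,:,::-1],(800,600),interpolation=cv2.INTER_CUBIC))
    print(c,"cam at",ray(c,(280,210))[0].round(3),ray(c,(280,210))[1].round(2))
    for q in ["trimmer","trimmer_butt","comb","caddy","nest_a_seat","nest_b_seat","clear_patch","amber_jar","tweezer","cream_tin","nail_brush"]:
        r=ctrl.place_of(q,c)
        print(q,[(np.round(d["at"],1).tolist(),round(d["confidence"],2)) for d in r[:3]])
print(ctrl.get_obs()["time_s"])
E
```

```text
pics
scene cam at [ 1.343 -0.202  0.667] [-0.79  0.25 -0.56]
trimmer [([343.1, 213.7], 0.64)]
trimmer_butt [([326.3, 219.5], 0.81), ([200.2, 249.2], 0.2), ([395.1, 187.4], 0.15)]
comb [([325.3, 220.3], 0.68), ([377.2, 193.3], 0.67)]
caddy [([362.0, 232.2], 0.82), ([273.3, 226.8], 0.75)]
nest_a_seat [([204.9, 251.3], 0.9)]
nest_b_seat [([274.8, 287.1], 0.31)]
clear_patch [([271.3, 227.3], 0.9)]
amber_jar []
tweezer [([395.3, 186.6], 0.49)]
cream_tin [([305.1, 276.7], 0.88)]
nail_brush [([274.5, 290.0], 0.79)]
top cam at [0.315 0.065 1.159] [ 0.19 -0.01 -0.98]
trimmer [([207.9, 212.3], 0.57)]
trimmer_butt [([230.0, 211.9], 0.97)]
comb [([180.5, 192.1], 0.69), ([163.9, 292.2], 0.69)]
caddy [([203.9, 199.5], 0.92)]
nest_a_seat [([350.2, 204.4], 0.73)]
nest_b_seat [([405.4, 208.5], 0.68)]
clear_patch [([284.6, 223.0], 0.65), ([407.1, 209.6], 0.27)]
amber_jar []
tweezer []
cream_tin [([273.7, 158.3], 0.54)]
nail_brush [([305.3, 149.7], 0.86)]
1.2
```

View pics/scene0.png

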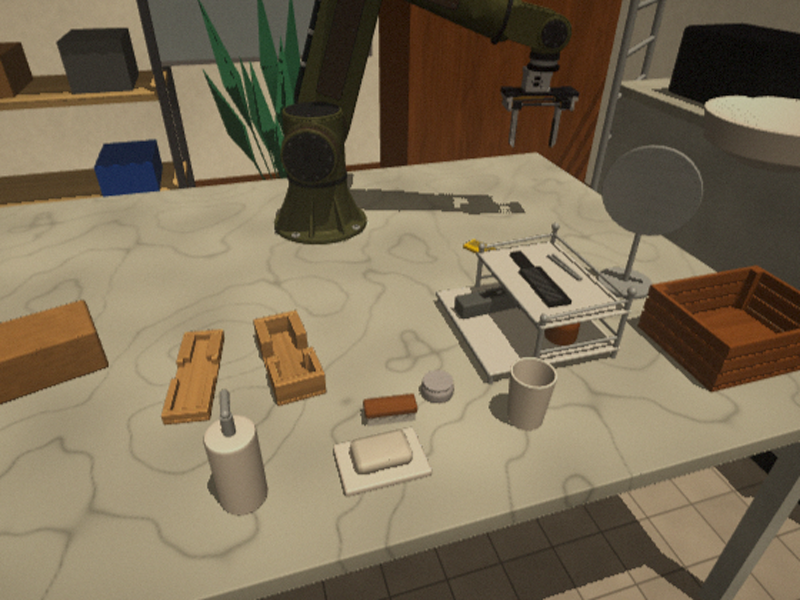

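View pics/top0.png

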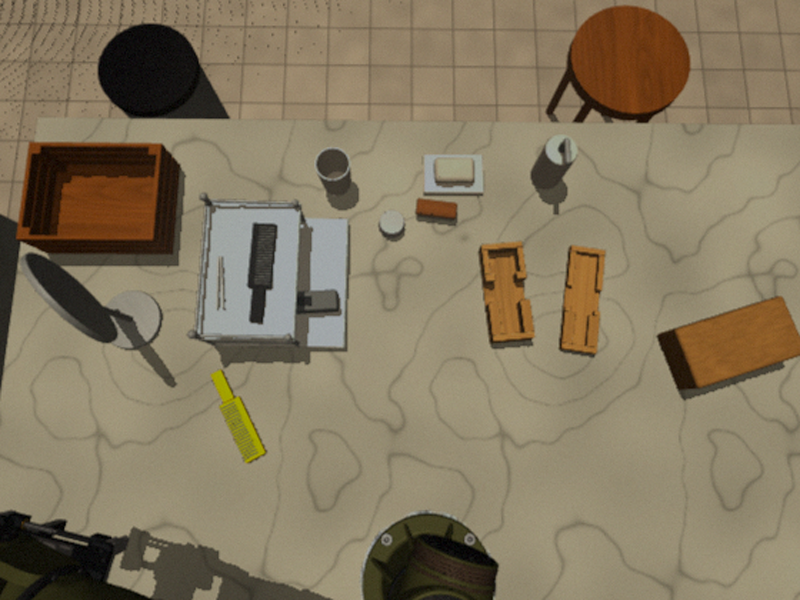

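The scene picture shows the caddy with the black comb at about (540,278) and the trimmer butt at (470,303). The nests are at (290,355) and (195,375). In the top view, up is world +x and left is world +y. The comb is at (262,272), the trimmer butt at (322,300), nest A at (507,293) and nest B at (583,300). The yellow comb is a look-alike. Next I'll fit silhouettes for precise poses.

```bash
cat >> h.py <<'E'
from scipy.optimize import minimize
def box(x0,x1,w,h,z0=0): return np.array([[x,y,z] for x in (x0,x1) for y in (-w/2,w/2) for z in (z0,z0+h)])
TRIM=[box(-.085,.040,.040,.034),box(.040,.085,.056,.034)]
COMB=[box(-.030,.095,.044,.010),box(-.095,-.030,.024,.010)]
NA=[box(-.0995,.0995,.084,.046,-.008)]; NB=[box(-.1095,.1095,.072,.022,-.008)]
def place(P,x,y,yaw,z):
    c,s=np.cos(yaw),np.sin(yaw); return P@np.array([[c,s,0],[-s,c,0],[0,0,1]])+[x,y,z]
def sil(cam,parts,p,z,roi,S=8):
    x0,y0,x1,y1=roi; im=np.zeros(((y1-y0)*S,(x1-x0)*S),np.uint8)
    for P in parts:
        q=np.array([proj(cam,X) for X in place(P,*p,z)]); q=(q+.5-[x0,y0])*S-.5
        cv2.fillPoly(im,[np.round(cv2.convexHull(q.astype(np.float32))*16).astype(np.int32)],255,shift=4)
    return cv2.resize(im,(x1-x0,y1-y0),interpolation=cv2.INTER_AREA)/255.
def fit(obs,parts,p0,z,valid=None):
    """obs: list of (cam,mask full size[,valid mask])"""
    L=[]
    for o in obs:
        ys,xs=np.nonzero(o[1]); roi=(max(xs.min()-12,0),max(ys.min()-12,0),xs.max()+13,ys.max()+13); L.append((o,roi))
    def f(d):
        e=0
        for o,r in L:
            sl=np.s_[r[1]:r[3],r[0]:r[2]]; D=(sil(o[0],parts,(d[0]/100,d[1]/100,d[2]/10),z,r)-o[1][sl])**2
            if len(o)>2: D=D*o[2][sl]
            e+=D.sum()
        return e
    x=np.array([p0[0]*100,p0[1]*100,p0[2]*10])
    for s in (1.,.3): x=minimize(f,x,method="Nelder-Mead",options=dict(initial_simplex=np.vstack([x]+[x+s*v for v in np.eye(3)]),xatol=.005,fatol=.05)).x
    n=sum(o[1].sum() for o,_ in L); return np.array([x[0]/100,x[1]/100,x[2]/10]),f(x)/n
def comp(m,at,close=0):
    m=m.astype(np.uint8)
    if close: m=cv2.morphologyEx(m,cv2.MORPH_CLOSE,np.ones((close,close),np.uint8))
    n,l=cv2.connectedComponents(m); ys,xs=np.nonzero(m); i=np.argmin((xs-at[0])**2+(ys-at[1])**2)
    return l==l[ys[i],xs[i]]
def filled(m):
    c,_=cv2.findContours(m.astype(np.uint8),cv2.RETR_EXTERNAL,cv2.CHAIN_APPROX_NONE); o=np.zeros(m.shape,np.uint8); cv2.drawContours(o,c,-1,1,-1); return o>0
def wood(im):
    h=cv2.cvtColor(im,cv2.COLOR_RGB2HSV); return (h[...,1]>115)&(h[...,0]<25)
E
cat > m.py <<'E'
from h import *
I={c:ctrl.camera(c) for c in ("scene","top")}
K=0.7
at={"a":{"top":(507*K,293*K),"scene":(290*K,360*K)},"b":{"top":(583*K,300*K),"scene":(195*K,375*K)}}
for n,P in (("a",NA),("b",NB)):
    g=atz("top",at[n]["top"],.03); obs=[(c,filled(comp(wood(I[c]),at[n][c]))) for c in I]
    for o in (obs[1:],obs[:1],obs):
        p,e=fit(o,P,(g[0],g[1],0.05),.008); print("nest",n,[x[0] for x in o],p[:2].round(4),np.degrees(p[2]).round(2),round(e,3))
for c in I:
    for q in ("comb","trimmer"):
        for d in ctrl.masks_of(q,c)[:2]:
            ys,xs=np.nonzero(d["pixels"]); v=I[c][d["pixels"]]; print(q,c,round(d["confidence"],2),np.round(d["at"]),xs.min(),xs.max(),ys.min(),ys.max(),len(xs),np.median(v,0))
            np.save(f"m_{q}_{c}_{int(d['at'][0])}.npy",d["pixels"])
for c,a,z in (("top",(262*K,272*K),.11),("scene",(541*K,278*K),.12)):
    m=filled(comp(I[c].max(2)<75,a,3)); print("combmask",c,m.sum(),I[c][int(a[1]),int(a[0])])
    g=atz("top",(262*K,272*K),.11)
    if m.sum()<6000: p,e=fit([(c,m)],COMB,(g[0],g[1],0.),.110); print("comb",c,p[:2].round(4),np.degrees(p[2]).round(2),round(e,3))
for c in I:
    x,y=(322,300) if c=="top" else (478,300); s=I[c][int((y-30)*K):int((y+30)*K),int((x-40)*K):int((x+40)*K)]
    cv2.imwrite(f"pics/t_{c}.png",cv2.resize(s[:,:,::-1],None,fx=7,fy=7,interpolation=cv2.INTER_NEAREST))
a,b=[cv2.imread(f"pics/t_{c}.png") for c in I]; h=min(len(a),len(b));w=min(a.shape[1],390)
cv2.imwrite("pics/t.png",np.hstack([a[:h,:w],b[:h,:w]]))
print(ctrl.get_obs()["time_s"], ctrl.get_obs()["eef_rot"], ctrl.grasp_offset)
E
python3 m.py
```

```text
nest a ['top'] [ 0.557  -0.1629] 4.99 0.055
nest a ['scene'] [ 0.5525 -0.1624] 5.11 0.032Traceback (most recent call last):
  File "m.py", line 8, in <module>
    p,e=fit(o,P,(g[0],g[1],0.05),.008); print("nest",n,[x[0] for x in o],p[:2].round(4),np.degrees(p[2]).round(2),round(e,3))
        ~~~^^^^^^^^^^^^^^^^^^^^^^^^^^^
  File "h.py", line 36, in fit
    for s in (1.,.3): x=minimize(f,x,method="Nelder-Mead",options=dict(initial_simplex=np.vstack([x]+[x+s*v for v in np.eye(3)]),xatol=.005,fatol=.05)).x
                        ~~~~~~~~^^^^^^^^^^^^^^^^^^^^^^^^^^^^^^^^^^^^^^^^^^^^^^^^^^^^^^^^^^^^^^^^^^^^^^^^^^^^^^^^^^^^^^^^^^^^^^^^^^^^^^^^^^^^^^^^^^^^^^^
    res = _minimize_neldermead(fun, x0, args, callback, bounds=bounds,
                               **options)
    fxcc = func(xcc)
    fx = function(np.copy(x), *(wrapper_args + args))
  File "h.py", line 31, in f
    sl=np.s_[r[1]:r[3],r[0]:r[2]]; D=(sil(o[0],parts,(d[0]/100,d[1]/100,d[2]/10),z,r)-o[1][sl])**2
                                      ~~~^^^^^^^^^^^^^^^^^^^^^^^^^^^^^^^^^^^^^^^^^^^^
  File "h.py", line 20, in sil
    q=np.array([proj(cam,X) for X in place(P,*p,z)]); q=(q+.5-[x0,y0])*S-.5
                ~~~~^^^^^^^
  File "h.py", line 9, in proj
    m=ctrl.camera_model(cam); p=np.array(m["intrinsics"])@(np.array(m["R"])@np.array(X)+np.array(m["t"]).ravel()); return p[:2]/p[2]
ValueError: time passes only in moves, steps and waits
```

```bash
python3 - <<'E'
from station import ctrl
import pickle,numpy as np
pickle.dump({c:ctrl.camera_model(c) for c in("scene","top")},open("cm.pkl","wb"))
print(ctrl.get_obs()["time_s"])
E
sed -i 's/ctrl.camera_model(\(\w*\))/CM[\1]/; s/^from station import ctrl/from station import ctrl\nimport pickle; CM=pickle.load(open("cm.pkl","rb"))/' h.py
sed -i 's/^NA=.*/def tray(l,w,h): return [box(-l,-.022,w,h+.008,-.008),box(.022,l,w,h+.008,-.008),box(-l,l,w,.008,-.008)]\nNA=tray(.0995,.084,.038); NB=tray(.1095,.072,.014)/' h.py
python3 m.py
```

```text
1.3
nest a ['top'] [ 0.5566 -0.1626] 5.04 0.034
nest a ['scene'] [ 0.553  -0.1619] 4.98 0.021
nest a ['scene', 'top'] [ 0.5557 -0.1622] 5.05 0.034
nest b ['top'] [ 0.5453 -0.3239] -8.73 0.031
nest b ['scene'] [ 0.5424 -0.3228] -8.5 0.027
nest b ['scene', 'top'] [ 0.5441 -0.3233] -8.28 0.034
comb scene 0.81 [379. 195.] 358 399 176 214 600 [46. 42. 36.]
comb scene 0.62 [332. 172.] 324 344 167 176 94 [151.  124.5  37.5]
trimmer scene 0.78 [337. 210.] 318 361 200 222 696 [61. 58. 49.]
trimmer scene 0.72 [305. 270.] 295 317 258 281 461 [162. 146. 128.]
comb top 0.88 [164. 293.] 147 185 258 323 1012 [143. 137.  22.]
comb top 0.62 [180. 185.] 173 192 155 224 1050 [55. 53. 48.]
trimmer top 0.7 [225. 210.] 207 237 202 218 483 [86. 85. 77.]
combmask top 965 [56 55 51]
comb top [0.5727 0.3157] -2.48 0.049
combmask scene 603 [60 58 51]
comb scene [0.569  0.3167] -2.53 0.089
1.6 [-3.14158014e+00  1.24050252e-05  2.90585206e+00] 0.0188
```

View pics/t.png

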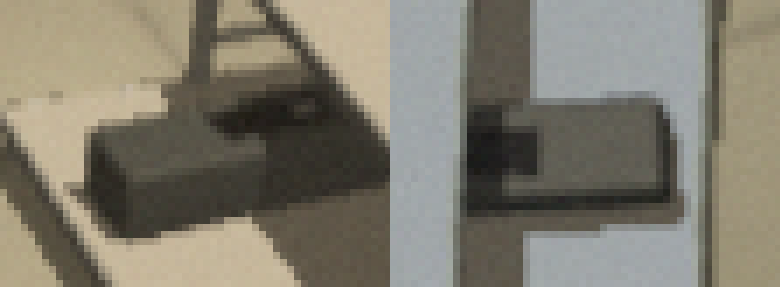

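The crops show the trimmer's butt, with its dark near side face visible, and the deck edge at about column 209 in the top view. The two cameras agree to about 1 mm in y. In x the top camera reads about 3.5 mm higher throughout. Now I'll fit the trimmer.

```bash
cat >> h.py <<'E'
def go(p,yaw,o=None,pr=True):
    """units of a move from the present measured pose to TCP p, tool down with yaw"""
    from scipy.spatial.transform import Rotation as Ro
    o=o or ctrl.get_obs(); R=Ro.from_euler("xyz",o["eef_rot"]); T=Ro.from_euler("xyz",[np.pi,0,yaw])
    d=R.inv().apply(np.array(p)-o["ee_pos"])/.03; w=np.degrees((R.inv()*T).as_rotvec())/6
    print("row",np.r_[d,w].round(3).tolist(),"mm",round(np.linalg.norm(d)*30),"deg",round(np.linalg.norm(w)*6))
def st():
    o=ctrl.get_obs(); print("t",o["time_s"],"p",np.round(o["ee_pos"],4),"rpy",np.degrees(o["eef_rot"]).round(2),"F",np.round(o["force"],1),"w",round(o["grip_width"],4),"gf",round(o["grip_force"],1),"q",np.round(o["qpos"],2)); return o
E
python3 - <<'E'
from h import *
import glob
m={"top":np.load(glob.glob("m_trimmer_top_*")[0]),"scene":np.load([f for f in glob.glob("m_trimmer_scene_3*") if "_33" in f][0])}
cols=np.arange(560)[None,:].repeat(420,0)
V={"top":(cols>=213),"scene":(cols<338)}
g=atz("top",(230,211.9),.026); print("butt top",g, "butt scene",atz("scene",(326.3,219.5),.026))
for c in m:
    p,e=fit([(c,m[c],V[c])],TRIM,(g[0],g[1]+.066,1.57),.026); y=p[2]; print(c,p[:2].round(4),np.degrees(y).round(2),round(e,3),"butt",(p[:2]-.066*np.array([np.cos(y),np.sin(y)])).round(4))
for px in ((208.8,145),(208.8,238)): print("front edge",atz("top",px,.11).round(3))
for cc,px in (("top",(284.6,223)),("scene",(271.3,227.3))): print("patch",atz(cc,px,0).round(3))
print("jar brush tin", atz("top",(273.7,158.3),0).round(3),atz("top",(305.3,149.7),0).round(3))
st()
E
```

```text
butt top [0.53152079 0.19727689 0.026     ] butt scene [0.5341975  0.19658112 0.026     ]
top [0.5307 0.2614] 92.14 0.017 butt [0.5332 0.1955]
scene [0.523  0.2656] 92.43 0.015 butt [0.5258 0.1997]
front edge [0.703 0.251 0.11 ]
front edge [0.445 0.241 0.11 ]
patch [0.504 0.039 0.   ]
patch [0.492 0.045 0.   ]
jar brush tin [0.703 0.072 0.   ] [ 0.731 -0.024  0.   ]
t 1.6 p [0.1285 0.5348 0.2054] rpy [-180.      0.    166.49] F [-0.2  0.3  0.2] w 0.0937 gf 0.0 q [ 1.27  0.3   1.52 -0.    1.32 -0.07]
```

```bash
python3 -c "
from h import *
go((.530,.1955,.205),np.radians(92.2))"
```

```text
row [-15.656, -7.87, 0.015, -0.0, 0.0, 12.382] mm 526 deg 74
```

Request:
{"fn": "step_arm", "kwargs": {"plan": [[[-15.66, -7.87, 0, 0, 0, 12.38], [-15.66, -7.87, 0, 0, 0, 12.38], [-15.66, -7.87, 0, 0, 0, 12.38], [-15.66, -7.87, 0, 0, 0, 12.38], [-15.66, -7.87, 0, 0, 0, 12.38], [-15.66, -7.87, 0, 0, 0, 12.38], [-15.66, -7.87, 0, 0, 0, 12.38], [-15.66, -7.87, 0, 0, 0, 12.38]]], "grip": 1, "squeeze": 60}}

```text
time_s: 2.27
ee_pos: [0.3844, 0.318, 0.2057]
eef_rot: [3.141, -0.0, 1.9]
force: [0.8, 1.1, -0.3]
grip_width: 0.0941
grip_force: 0.0
```

```bash
python3 -c "
from h import *
st(); go((.530,.1955,.205),np.radians(92.2))"
```

```text
t 2.2667 p [0.3844 0.318  0.2057] rpy [ 1.7997e+02 -1.0000e-02  1.0885e+02] F [ 0.8  1.1 -0.3] w 0.0941 gf 0.0 q [0.62 0.19 1.66 0.   1.29 0.29]
row [-5.434, 3.274, 0.025, 0.005, -0.002, 2.774] mm 190 deg 17
```

Request:
{"fn": "step_arm", "kwargs": {"plan": [[[-5.43, 3.27, 0, 0, 0, 2.77], [-5.43, 3.27, 0, 0, 0, 2.77], [-5.43, 3.27, 0, 0, 0, 2.77], [-5.43, 3.27, 0, 0, 0, 2.77], [-5.43, 3.27, 0, 0, 0, 2.77], [-5.43, 3.27, 1.5, 0, 0, 2.77], [-5.43, 3.27, 2.5, 0, 0, 2.77], [-5.43, 3.27, 2.5, 0, 0, 2.77]]]}}

```text
time_s: 2.93
ee_pos: [0.5268, 0.1967, 0.1243]
eef_rot: [-3.132, 0.002, 1.615]
force: [0.2, -0.4, -0.6]
grip_width: 0.0943
grip_force: 0.0
```

```bash
python3 - <<'E'
from h import *
st(); go((.530,.1955,.030),np.radians(92.2))
im=[ctrl.camera(c) for c in ("scene","top")]
a=im[0][130:250,270:430]; b=im[1][140:260,150:310]
cv2.imwrite("pics/g1.png",np.hstack([cv2.resize(x[:,:,::-1],(400,300),interpolation=cv2.INTER_CUBIC) for x in (a,b)]))
E
```

```text
t 2.9333 p [0.5268 0.1967 0.1243] rpy [-1.7946e+02  1.4000e-01  9.2520e+01] F [ 0.2 -0.4 -0.6] w 0.0943 gf 0.0 q [0.29 0.41 1.57 0.   1.17 0.25]
row [-0.039, 0.135, 3.143, -0.089, 0.023, 0.053] mm 94 deg 1
```

View pics/g1.png

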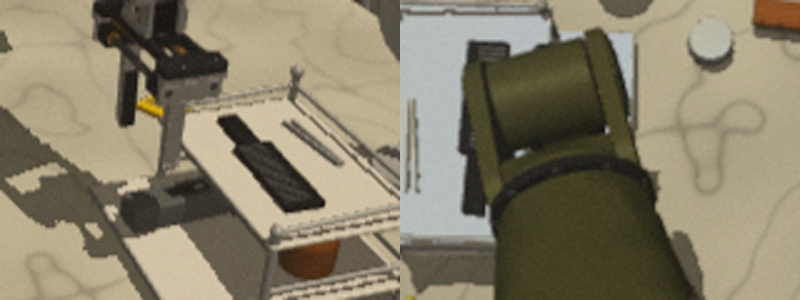

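The fingers straddle the trimmer's butt in front of the deck edge. The far finger is at (170,140) in the crop.

```bash
python3 - <<'E'
from h import *
st(); go((.530,.1955,.030),np.radians(92.2))
E
```

```text
t 3.0333 p [0.5292 0.1981 0.1309] rpy [-1.7993e+02  2.0000e-02  9.2580e+01] F [0.3 1.  0.3] w 0.0942 gf 0.0 q [0.29 0.4  1.56 0.   1.18 0.25]
row [-0.088, 0.027, 3.363, -0.012, 0.003, 0.063] mm 101 deg 0
```

Request:
{"fn": "step_arm", "kwargs": {"plan": [[[-0.08, 0.02, 1.2, 0, 0, 0.06], [-0.08, 0.02, 2.4, 0, 0, 0.06], [-0.08, 0.02, 3.0, 0, 0, 0.06], [-0.08, 0.02, 3.36, 0, 0, 0.06], [-0.08, 0.02, 3.36, 0, 0, 0.06]]]}}

```text
time_s: 3.45
ee_pos: [0.5302, 0.196, 0.0299]
eef_rot: [-3.141, 0.0, 1.61]
force: [-0.3, -0.5, -0.2]
grip_width: 0.0941
grip_force: 0.0
```

Request:
{"fn": "step_arm", "kwargs": {"plan": [[[0, 0, 0, 0, 0, 0], [0, 0, 0, 0, 0, 0], [0, 0, 0, 0, 0, 0], [0, 0, 0, 0, 0, 0], [0, 0, 0, 0, 0, 0], [0, 0, 0, 0, 0, 0], [0, 0, 0, 0, 0, 0], [0, 0, 0, 0, 0, 0]]], "grip": 0, "squeeze": 60}}

```text
time_s: 4.12
ee_pos: [0.5301, 0.1957, 0.0297]
eef_rot: [3.142, -0.0, 1.609]
force: [0.4, -0.4, 0.9]
grip_width: 0.0443
grip_force: 0.3
```

Request:
{"fn": "step_arm", "kwargs": {"plan": [[[0, 0, 0, 0, 0, 0], [0, 0, 0, 0, 0, 0], [0, 0, 0, 0, 0, 0], [0, 0, 0, 0, 0, 0], [0, 0, 0, 0, 0, 0], [0, 0, 0, 0, 0, 0]]]}}

```text
time_s: 4.62
ee_pos: [0.5301, 0.1957, 0.0297]
eef_rot: [3.141, 0.0, 1.609]
force: [1.2, -0.2, 1.1]
grip_width: 0.04
grip_force: 60.0
```

Request:
{"fn": "step_arm", "kwargs": {"plan": [[[0, 0, -0.1, 0, 0, 0], [0, 0, -0.2, 0, 0, 0], [0, 0, -0.3, 0, 0, 0], [0, 0, -0.4, 0, 0, 0], [0, 0, -0.4, 0, 0, 0]]]}}

```text
time_s: 5.03
ee_pos: [0.5303, 0.1958, 0.0424]
eef_rot: [3.141, -0.0, 1.61]
force: [0.8, 0.7, -1.0]
grip_width: 0.0395
grip_force: 60.0
```

```bash
python3 - <<'E'
from h import *
st(); print(ctrl.get_obs()["moment"])
im=[ctrl.camera(c) for c in ("scene","top")]
a=im[0][130:250,270:430]
cv2.imwrite("pics/g2.png",cv2.resize(a[:,:,::-1],(560,420),interpolation=cv2.INTER_CUBIC))
E
```

```text
t 5.0333 p [0.5303 0.1958 0.0424] rpy [ 1.7995e+02 -1.0000e-02  9.2220e+01] F [ 0.8  0.7 -1. ] w 0.0395 gf 60.0 q [0.29 0.52 1.63 0.   1.   0.25]
[-0.25131932  0.08231762  0.02458549]
```

View pics/g2.png

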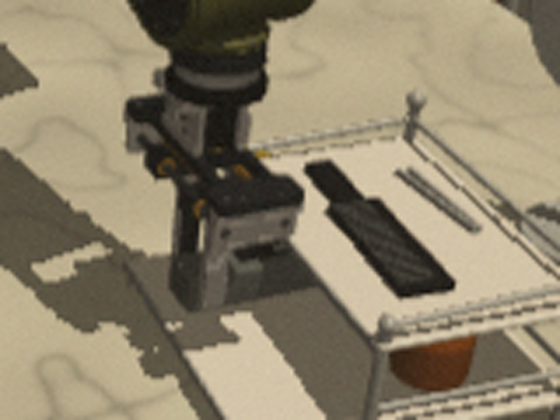

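The trimmer is held and lifted clear of the lower deck. The comb and jar haven't moved. Drawing it out now.

Request:
{"fn": "step_arm", "kwargs": {"plan": [[[-0.2, 0, 0, 0, 0, 0], [-0.6, 0, 0, 0, 0, 0], [-1.2, 0, 0, 0, 0, 0], [-2.0, 0, 0, 0, 0, 0], [-2.8, 0, 0, 0, 0, 0], [-3.6, 0, 0, 0, 0, 0], [-4.4, 0, 0, 0, 0, 0], [-5.0, 0, 0, 0, 0, 0]]]}}

```text
time_s: 5.8
ee_pos: [0.5355, 0.0431, 0.0415]
eef_rot: [-3.141, 0.0, 1.608]
force: [-0.0, 0.5, -1.1]
grip_width: 0.0397
grip_force: 60.0
```

Request:
{"fn": "step_arm", "kwargs": {"plan": [[[-0.2, 0, -0.5, 0, 0, 0], [-0.3, 0, -1.2, 0, 0, 0], [-0.3, 0, -1.8, 0, 0, 0], [-0.3, 0, -2, 0, 0, 0], [-0.3, 0, -2, 0, 0, 0]]]}}

```text
time_s: 6.22
ee_pos: [0.5367, 0.0361, 0.1028]
eef_rot: [3.139, 0.0, 1.609]
force: [-0.1, 0.0, -1.6]
grip_width: 0.0393
grip_force: 60.0
```

```bash
python3 - <<'E'
from h import *
st(); go((.434,.034,.103),np.radians(5))
E
```

```text
t 6.2167 p [0.5367 0.0361 0.1028] rpy [1.7986e+02 1.0000e-02 9.2190e+01] F [-0.1  0.  -1.6] w 0.0393 gf 60.0 q [-0.    0.38  1.67 -0.    1.09 -0.04]
row [0.06, -3.424, -0.015, 0.02, -0.017, 14.531] mm 103 deg 87
```

Request:
{"fn": "step_arm", "kwargs": {"plan": [[[0, -0.2, 0, 0, 0, 0.3], [0, -0.5, 0, 0, 0, 0.9], [0, -0.9, 0, 0, 0, 1.8], [0, -1.3, 0, 0, 0, 2.8], [0, -1.7, 0, 0, 0, 3.8], [0, -2.1, 0, 0, 0, 4.8], [0, -2.5, 0, 0, 0, 5.8], [0, -2.9, 0, 0, 0, 6.8]]]}}

```text
time_s: 6.88
ee_pos: [0.4479, 0.0333, 0.1003]
eef_rot: [-3.14, 0.001, 0.892]
force: [0.6, 0.3, -1.1]
grip_width: 0.0397
grip_force: 60.0
```

```bash
python3 - <<'E'
from h import *
st(); go((.434,.034,.103),np.radians(5))
E
```

```text
t 6.8833 p [0.4479 0.0333 0.1003] rpy [-1.7992e+02  7.0000e-02  5.1130e+01] F [ 0.6  0.3 -1.1] w 0.0397 gf 60.0 q [-0.01  0.2   1.91 -0.    1.03  0.67]
row [-0.273, -0.376, -0.089, -0.009, 0.017, 7.689] mm 14 deg 46
```

Request:
{"fn": "step_arm", "kwargs": {"plan": [[[-0.1, -0.1, 0, 0, 0, 1], [-0.2, -0.2, 0, 0, 0, 2], [-0.27, -0.37, 0, 0, 0, 3], [-0.27, -0.37, 0, 0, 0, 4.1], [-0.27, -0.37, 0, 0, 0, 5.2], [-0.27, -0.37, 0, 0, 0, 6.3], [-0.27, -0.37, 0, 0, 0, 7.2], [-0.27, -0.37, 0, 0, 0, 7.69]]]}}

```text
time_s: 7.55
ee_pos: [0.4348, 0.0339, 0.1004]
eef_rot: [-3.141, 0.002, 0.087]
force: [-0.3, -0.3, -1.6]
grip_width: 0.0397
grip_force: 60.0
```

Request:
{"fn": "step_arm", "kwargs": {"plan": [[[0, 0, 0, 0, 0, 0], [0, 0, 0.4, 0, 0, 0], [0, 0, 1.0, 0, 0, 0], [0, 0, 1.6, 0, 0, 0], [0, 0, 2.1, 0, 0, 0], [0, 0, 2.4, 0, 0, 0], [0, 0, 2.4, 0, 0, 0]]]}}

```text
time_s: 8.13
ee_pos: [0.4342, 0.034, 0.0277]
eef_rot: [-3.141, 0.004, 0.094]
force: [0.3, 0.9, -2.2]
grip_width: 0.0393
grip_force: 60.0
```

```bash
python3 - <<'E'
from h import *
st()
im=[ctrl.camera(c) for c in ("scene","top")]
a=im[0][140:300,140:340]; b=im[1][130:290,220:420]
cv2.imwrite("pics/g3.png",np.hstack([cv2.resize(x[:,:,::-1],(400,320),interpolation=cv2.INTER_CUBIC) for x in (a,b)]))
E
```

```text
t 8.1333 p [0.4342 0.034  0.0277] rpy [-179.98    0.21    5.36] F [ 0.3  0.9 -2.2] w 0.0393 gf 60.0 q [-0.01  0.3   1.99  0.    0.85  1.47]
```

View pics/g3.png

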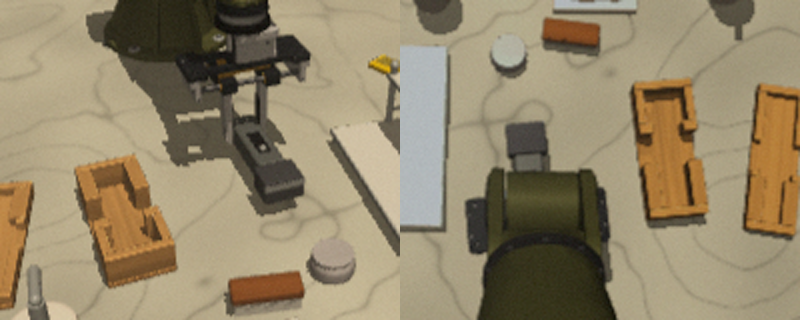

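The trimmer is held level about 24 mm over the bare patch. Lowering it gently.

Request:
{"fn": "step_arm", "kwargs": {"plan": [[[0, 0, 0.2, 0, 0, 0], [0, 0, 0.4, 0, 0, 0], [0, 0, 0.5, 0, 0, 0], [0, 0, 0.58, 0, 0, 0], [0, 0, 0.66, 0, 0, 0], [0, 0, 0.66, 0, 0, 0]]]}}

```text
time_s: 8.73
ee_pos: [0.4353, 0.034, 0.0095]
eef_rot: [-3.142, 0.0, 0.092]
force: [-0.1, -0.1, -1.6]
grip_width: 0.0398
grip_force: 60.0
```

Request:
{"fn": "step_arm", "kwargs": {"plan": [[[0, 0, 0.04, 0, 0, 0], [0, 0, 0.08, 0, 0, 0], [0, 0, 0.08, 0, 0, 0]]]}}

```text
time_s: 8.98
ee_pos: [0.4355, 0.034, 0.0074]
eef_rot: [3.142, 0.0, 0.092]
force: [-0.5, -0.2, -2.1]
grip_width: 0.0399
grip_force: 60.0
```

Request:
{"fn": "step_arm", "kwargs": {"plan": [[[0, 0, 0.03, 0, 0, 0], [0, 0, 0.06, 0, 0, 0], [0, 0, 0.06, 0, 0, 0]]]}}

```text
time_s: 9.23
ee_pos: [0.4354, 0.034, 0.0055]
eef_rot: [-3.142, 0.0, 0.092]
force: [-0.3, 0.2, -1.4]
grip_width: 0.04
grip_force: 60.0
```

Request:
{"fn": "step_arm", "kwargs": {"plan": [[[0, 0, 0.02, 0, 0, 0], [0, 0, 0.04, 0, 0, 0], [0, 0, 0.04, 0, 0, 0]]]}}

```text
time_s: 9.48
ee_pos: [0.4355, 0.034, 0.0044]
eef_rot: [3.142, 0.0, 0.092]
force: [-0.1, 0.3, -2.2]
grip_width: 0.0393
grip_force: 60.0
```

Request:
{"fn": "step_arm", "kwargs": {"plan": [[[0, 0, 0.02, 0, 0, 0], [0, 0, 0.03, 0, 0, 0], [0, 0, 0.03, 0, 0, 0]]]}}

```text
time_s: 9.73
ee_pos: [0.4356, 0.034, 0.0037]
eef_rot: [3.142, -0.0, 0.092]
force: [-1.5, -0.4, 2.5]
grip_width: 0.0395
grip_force: 60.0
```

Request:
{"fn": "step_arm", "kwargs": {"plan": [[[0, 0, 0.02, 0, 0, 0], [0, 0, 0.02, 0, 0, 0], [0, 0, 0.02, 0, 0, 0]]]}}

```text
time_s: 9.98
ee_pos: [0.4356, 0.034, 0.0037]
eef_rot: [3.142, -0.0, 0.092]
force: [-6.8, -0.3, 16.6]
grip_width: 0.0395
grip_force: 60.0
```

Request:
{"fn": "step_arm", "kwargs": {"plan": [[[0, 0, 0, 0, 0, 0], [0, 0, 0, 0, 0, 0], [0, 0, 0, 0, 0, 0], [0, 0, 0, 0, 0, 0]]], "grip": 1}}

```text
time_s: 10.32
ee_pos: [0.4356, 0.034, 0.0029]
eef_rot: [3.142, -0.0, 0.092]
force: [-0.1, 0.4, 0.3]
grip_width: 0.0628
grip_force: 0.0
```

Request:
{"fn": "step_arm", "kwargs": {"plan": [[[0, 0, -0.2, 0, 0, 0], [0, 0, -1, 0, 0, 0], [0, 0, -2, 0, 0, 0], [0, 0, -3.2, 0, 0, 0], [-1, 0, -4, 0, 0, 0], [-2, 0, -4.4, 0, 0, 0], [-3, 0, -4.4, 0, 0, 0], [-3, 0, -4.4, 0, 0, 0]]]}}

```text
time_s: 10.98
ee_pos: [0.3425, 0.0257, 0.1356]
eef_rot: [3.141, -0.001, 0.092]
force: [-0.8, 0.6, -0.3]
grip_width: 0.094
grip_force: 0.0
```

```bash
python3 - <<'E'
from h import *
st()
I={c:ctrl.camera(c) for c in ("scene","top")}
m={}
for c in I:
    for d in ctrl.masks_of("trimmer",c)[:3]:
        ys,xs=np.nonzero(d["pixels"]); print(c,round(d["confidence"],2),np.round(d["at"]),xs.min(),xs.max(),ys.min(),ys.max(),len(xs))
    e=proj(c,(.50,.04,.017)); L=ctrl.masks_of("trimmer",c)
    if L: m[c]=min(L,key=lambda d:np.hypot(*(np.array(d["at"])-e)))["pixels"]
for c in m:
    p,e=fit([(c,m[c])],TRIM,(.50,.04,.09),0); print(c,p[:2].round(4),np.degrees(p[2]).round(2),round(e,3))
a=I["scene"][140:300,140:340]; b=I["top"][130:290,220:420]
cv2.imwrite("pics/g4.png",np.hstack([cv2.resize(x[:,:,::-1],(400,320),interpolation=cv2.INTER_CUBIC) for x in (a,b)]))
E
```

```text
t 10.9833 p [0.3425 0.0257 0.1356] rpy [ 1.7999e+02 -3.0000e-02  5.2800e+00] F [-0.8  0.6 -0.3] w 0.094 gf 0.0 q [-0.03 -0.09  2.13 -0.    1.11  1.45]
scene 0.82 [272. 228.] 255 292 204 248 914
top 0.65 [288. 220.] 273 293 192 251 894
scene [0.5    0.0408] 4.75 0.036
top [0.5044 0.0407] 5.62 0.045
```

View pics/g4.png

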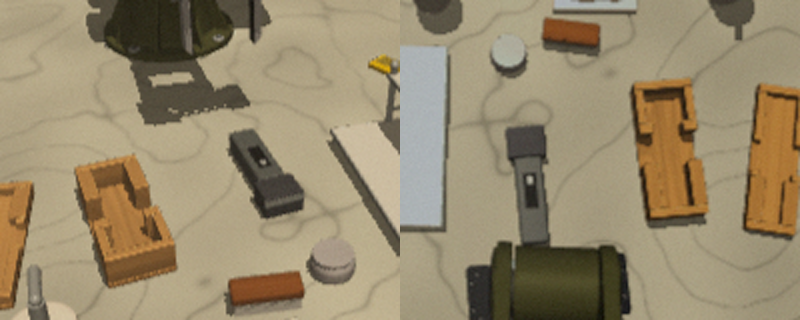

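The trimmer lies flat on the patch at about (0.502, 0.040), yaw about 5°, and has been let go. Re-gripping it at the middle.

```bash
python3 - <<'E'
from h import *
st(); go((.502,.0403,.1356),np.radians(5.2))
E
```

```text
t 11.2833 p [0.3465 0.0258 0.1348] rpy [-1.80e+02  3.00e-02  5.28e+00] F [-0.1  0.6 -1.1] w 0.0943 gf 0.0 q [-0.03 -0.08  2.12  0.    1.1   1.45]
row [5.207, -0.004, -0.028, -0.001, 0.004, 0.013] mm 156 deg 0
```

Request:
{"fn": "step_arm", "kwargs": {"plan": [[[1, 0, 0, 0, 0, 0], [2.2, 0, 0, 0, 0, 0], [3.4, 0, 0, 0, 0, 0], [4.6, 0, 0, 0, 0, 0], [5.2, 0, 0.8, 0, 0, 0], [5.2, 0, 1.8, 0, 0, 0], [5.2, 0, 2, 0, 0, 0], [5.2, 0, 2, 0, 0, 0]]]}}

```text
time_s: 11.95
ee_pos: [0.5, 0.0402, 0.0728]
eef_rot: [-3.141, 0.005, 0.092]
force: [-0.4, 0.6, 0.0]
grip_width: 0.0938
grip_force: 0.0
```

```bash
python3 - <<'E'
from h import *
st(); go((.502,.0403,.0045),np.radians(5.2))
E
```

```text
t 11.95 p [0.5    0.0402 0.0728] rpy [-179.97    0.31    5.28] F [-0.4  0.6  0. ] w 0.0938 gf 0.0 q [0.01 0.35 1.79 0.   1.01 1.49]
row [0.08, 0.003, 2.275, -0.004, 0.051, 0.013] mm 68 deg 0
```

Request:
{"fn": "step_arm", "kwargs": {"plan": [[[0, 0, 1, 0, 0, 0], [0, 0, 1.8, 0, 0, 0], [0, 0, 2.2, 0, 0, 0], [0, 0, 2.33, 0, 0, 0], [0, 0, 2.33, 0, 0, 0], [0, 0, 2.33, 0, 0, 0]]]}}

```text
time_s: 12.45
ee_pos: [0.502, 0.0401, 0.0066]
eef_rot: [3.141, -0.002, 0.092]
force: [-0.6, -0.6, -0.1]
grip_width: 0.0938
grip_force: 0.0
```

Request:
{"fn": "step_arm", "kwargs": {"plan": [[[0, 0, 0, 0, 0, 0], [0, 0, 0, 0, 0, 0], [0, 0, 0, 0, 0, 0], [0, 0, 0, 0, 0, 0], [0, 0, 0, 0, 0, 0], [0, 0, 0, 0, 0, 0], [0, 0, 0, 0, 0, 0], [0, 0, 0, 0, 0, 0]]], "grip": 0, "squeeze": 50}}

```text
time_s: 13.12
ee_pos: [0.5012, 0.0401, 0.005]
eef_rot: [-3.142, 0.0, 0.092]
force: [-0.1, -0.6, -1.1]
grip_width: 0.0439
grip_force: 0.0
```

Request:
{"fn": "step_arm", "kwargs": {"plan": [[[0, 0, 0, 0, 0, 0], [0, 0, 0, 0, 0, 0], [0, 0, 0, 0, 0, 0], [0, 0, 0, 0, 0, 0], [0, 0, 0, 0, 0, 0], [0, 0, 0, 0, 0, 0]]]}}

```text
time_s: 13.62
ee_pos: [0.5012, 0.0401, 0.005]
eef_rot: [3.142, 0.0, 0.092]
force: [-0.4, -0.8, 0.3]
grip_width: 0.0396
grip_force: 50.0
```

Request:
{"fn": "step_arm", "kwargs": {"plan": [[[0, 0, -0.3, 0, 0, 0], [0, 0, -0.9, 0, 0, 0], [0, 0, -1.6, 0, 0, 0], [0, 0, -2.2, 0, 0, 0], [0, 0, -2.5, 0, 0, 0], [0, 0, -2.5, 0, 0, 0], [0, 0, -2.5, 0, 0, 0]]]}}

```text
time_s: 14.2
ee_pos: [0.5011, 0.0401, 0.0799]
eef_rot: [3.142, -0.0, 0.092]
force: [0.8, 1.0, -1.9]
grip_width: 0.0396
grip_force: 50.0
```

```bash
python3 - <<'E'
from h import *
st(); go((.5540,-.1629,.080),np.radians(5.0))
E
```

```text
t 14.2 p [0.5011 0.0401 0.0799] rpy [ 1.80e+02 -1.00e-02  5.28e+00] F [ 0.8  1.  -1.9] w 0.0396 gf 50.0 q [ 0.01  0.34  1.78 -0.    1.02  1.49]
row [1.133, 6.9, -0.001, 0.0, -0.002, 0.046] mm 210 deg 0
```

Request:
{"fn": "step_arm", "kwargs": {"plan": [[[0.1, 0.5, 0, 0, 0, 0], [0.3, 1.5, 0, 0, 0, 0], [0.45, 2.7, 0, 0, 0, 0], [0.65, 3.9, 0, 0, 0, 0], [0.85, 5.1, 0, 0, 0, 0.05], [1.0, 6.1, 0, 0, 0, 0.05], [1.13, 6.7, 0, 0, 0, 0.05], [1.13, 6.9, 0, 0, 0, 0.05]]]}}

```text
time_s: 14.87
ee_pos: [0.5537, -0.1653, 0.0783]
eef_rot: [-3.141, 0.002, 0.084]
force: [-0.4, 0.7, -1.6]
grip_width: 0.0397
grip_force: 50.0
```

Request:
{"fn": "step_arm", "kwargs": {"plan": [[[0, 0, 0, 0, 0, 0], [0, 0, 0, 0, 0, 0], [0, 0, 0, 0, 0, 0]]]}}

```text
time_s: 15.12
ee_pos: [0.5536, -0.1616, 0.0796]
eef_rot: [-3.141, 0.001, 0.088]
force: [-0.3, -0.3, -1.5]
grip_width: 0.0397
grip_force: 50.0
```

```bash
python3 - <<'E'
from h import *
st(); go((.5540,-.1629,.056),np.radians(5.0))
im=[ctrl.camera(c) for c in ("scene","top")]
a=im[0][190:310,130:290]; b=im[1][150:270,290:450]
cv2.imwrite("pics/g5.png",np.hstack([cv2.resize(x[:,:,::-1],(400,300),interpolation=cv2.INTER_CUBIC) for x in (a,b)]))
L=ctrl.masks_of("trimmer","scene"); e=proj("scene",(.554,-.163,.09))
for d in L: print(d["confidence"],d["at"],e)
m=min(L,key=lambda d:np.hypot(*(np.array(d["at"])-e)))["pixels"]; np.save("held.npy",m)
p,er=fit([("scene",m)],TRIM,(.554,-.163,.087),.075); print(p,np.degrees(p[2]),er)
E
```

```text
t 15.1167 p [ 0.5536 -0.1616  0.0796] rpy [-1.7997e+02  5.0000e-02  5.0400e+00] F [-0.3 -0.3 -1.5] w 0.0397 gf 50.0 q [-0.35  0.49  1.57  0.    1.09  1.14]
row [0.009, 0.045, 0.786, -0.005, 0.008, 0.006] mm 24 deg 0
0.97 [199.0, 231.6] [197.89713154 227.0801296 ]
[ 0.55233732 -0.15986785  0.07112333] 4.07506690650308 0.08877609685004872
```

View pics/g5.png

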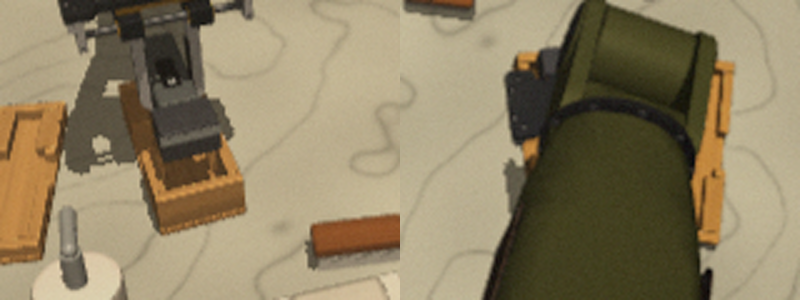

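The trimmer is held over nest A and looks lined up with it. Lowering it with force checks.

Request:
{"fn": "step_arm", "kwargs": {"plan": [[[0, 0, 0.4, 0, 0, 0], [0, 0, 0.8, 0, 0, 0], [0, 0, 0.8, 0, 0, 0], [0, 0, 0.8, 0, 0, 0], [0, 0, 0.8, 0, 0, 0]]]}}

```text
time_s: 15.68
ee_pos: [0.554, -0.1629, 0.0559]
eef_rot: [-3.141, 0.0, 0.087]
force: [0.0, 0.4, -1.8]
grip_width: 0.0398
grip_force: 50.0
```

```bash
python3 - <<'E'
from h import *
st(); go((.5540,-.1629,.046),np.radians(5.0))
E
```

```text
t 15.6833 p [ 0.554  -0.1629  0.0559] rpy [-1.7999e+02  2.0000e-02  4.9700e+00] F [ 0.   0.4 -1.8] w 0.0398 gf 50.0 q [-0.35  0.52  1.58  0.    1.04  1.13]
row [0.0, 0.001, 0.329, -0.002, 0.003, -0.005] mm 10 deg 0
```

Exactly at target. Lowering 10 mm, past the rim.

Request:
{"fn": "step_arm", "kwargs": {"plan": [[[0, 0, 0.08, 0, 0, 0], [0, 0, 0.16, 0, 0, 0], [0, 0, 0.2, 0, 0, 0], [0, 0, 0.23, 0, 0, 0], [0, 0, 0.26, 0, 0, 0]]]}}

```text
time_s: 16.1
ee_pos: [0.554, -0.1629, 0.0482]
eef_rot: [3.142, -0.0, 0.087]
force: [-0.5, 0.4, -1.4]
grip_width: 0.0396
grip_force: 50.0
```

Request:
{"fn": "step_arm", "kwargs": {"plan": [[[0, 0, 0.05, 0, 0, 0], [0, 0, 0.1, 0, 0, 0], [0, 0, 0.15, 0, 0, 0], [0, 0, 0.15, 0, 0, 0]]]}}

```text
time_s: 16.43
ee_pos: [0.5538, -0.1629, 0.0434]
eef_rot: [-3.141, 0.0, 0.087]
force: [-0.1, 0.1, -2.0]
grip_width: 0.0393
grip_force: 50.0
```

Request:
{"fn": "step_arm", "kwargs": {"plan": [[[0, 0, 0.1, 0, 0, 0], [0, 0, 0.25, 0, 0, 0], [0, 0, 0.4, 0, 0, 0], [0, 0, 0.55, 0, 0, 0], [0, 0, 0.7, 0, 0, 0], [0, 0, 0.8, 0, 0, 0], [0, 0, 0.88, 0, 0, 0], [0, 0, 0.88, 0, 0, 0]]]}}

```text
time_s: 17.1
ee_pos: [0.5538, -0.1628, 0.0168]
eef_rot: [-3.141, 0.001, 0.087]
force: [0.0, -1.0, -2.2]
grip_width: 0.0399
grip_force: 50.0
```

Request:
{"fn": "step_arm", "kwargs": {"plan": [[[0, 0, 0.03, 0, 0, 0], [0, 0, 0.05, 0, 0, 0], [0, 0, 0.05, 0, 0, 0]]]}}

```text
time_s: 17.35
ee_pos: [0.5541, -0.1629, 0.0159]
eef_rot: [3.141, -0.0, 0.087]
force: [0.7, -0.4, -2.2]
grip_width: 0.0396
grip_force: 50.0
```

Request:
{"fn": "step_arm", "kwargs": {"plan": [[[0, 0, 0.02, 0, 0, 0], [0, 0, 0.03, 0, 0, 0], [0, 0, 0.03, 0, 0, 0]]]}}

```text
time_s: 17.6
ee_pos: [0.554, -0.1629, 0.015]
eef_rot: [3.142, -0.0, 0.087]
force: [0.3, 0.3, 0.6]
grip_width: 0.0397
grip_force: 50.0
```

Request:
{"fn": "step_arm", "kwargs": {"plan": [[[0, 0, 0.02, 0, 0, 0], [0, 0, 0.03, 0, 0, 0], [0, 0, 0.03, 0, 0, 0]]]}}

```text
time_s: 17.85
ee_pos: [0.554, -0.1629, 0.014]
eef_rot: [-3.142, 0.0, 0.087]
force: [0.8, 0.3, -1.5]
grip_width: 0.0394
grip_force: 50.0
```

Request:
{"fn": "step_arm", "kwargs": {"plan": [[[0, 0, 0.02, 0, 0, 0], [0, 0, 0.03, 0, 0, 0], [0, 0, 0.03, 0, 0, 0]]]}}

```text
time_s: 18.1
ee_pos: [0.554, -0.1629, 0.0131]
eef_rot: [-3.142, 0.0, 0.087]
force: [-0.1, -0.6, -0.8]
grip_width: 0.0397
grip_force: 50.0
```

Request:
{"fn": "step_arm", "kwargs": {"plan": [[[0, 0, 0.02, 0, 0, 0], [0, 0, 0.02, 0, 0, 0], [0, 0, 0.02, 0, 0, 0]]]}}

```text
time_s: 18.35
ee_pos: [0.554, -0.1629, 0.013]
eef_rot: [3.141, -0.0, 0.087]
force: [-3.1, 1.0, 4.4]
grip_width: 0.0399
grip_force: 50.0
```

Contact came exactly at seat height. Releasing and rising.

Request:
{"fn": "step_arm", "kwargs": {"plan": [[[0, 0, 0, 0, 0, 0], [0, 0, 0, 0, 0, 0], [0, 0, 0, 0, 0, 0], [0, 0, 0, 0, 0, 0], [0, 0, 0, 0, 0, 0]]], "grip": 0.7}}

```text
time_s: 18.77
ee_pos: [0.554, -0.1629, 0.0125]
eef_rot: [3.142, 0.0, 0.087]
force: [-0.5, 0.9, 0.5]
grip_width: 0.0654
grip_force: 0.0
```

Request:
{"fn": "step_arm", "kwargs": {"plan": [[[0, 0, -0.2, 0, 0, 0], [0, 0, -0.8, 0, 0, 0], [0, 0, -1.8, 0, 0, 0], [0, 0, -2.8, 0, 0, 0], [0, 0, -4.0, 0, 0, 0], [0, 0, -5.2, 0, 0, 0], [0, 0, -6.2, 0, 0, 0], [0, 0, -6.4, 0, 0, 0]]]}}

```text
time_s: 19.43
ee_pos: [0.5554, -0.1634, 0.2107]
eef_rot: [3.138, -0.007, 0.087]
force: [0.5, 0.5, 0.2]
grip_width: 0.0653
grip_force: 0.0
```

```bash
python3 - <<'E'
from h import *
st(); go((.5708,.3160,.205),np.radians(-2.5))
E
```

```text
t 19.4333 p [ 0.5554 -0.1634  0.2107] rpy [179.8   -0.42   4.98] F [0.5 0.5 0.2] w 0.0653 gf 0.0 q [-0.35  0.36  1.43  0.    1.34  1.13]
row [1.895, -15.876, 0.15, 0.028, -0.072, 1.246] mm 480 deg 7
```

Request:
{"fn": "step_arm", "kwargs": {"plan": [[[0.1, -0.8, 0, 0, 0, 0.1], [0.25, -2.2, 0, 0, 0, 0.2], [0.4, -3.5, 0, 0, 0, 0.3], [0.6, -4.8, 0, 0, 0, 0.4], [0.75, -6.1, 0, 0, 0, 0.5], [0.9, -7.4, 0, 0, 0, 0.6], [1.05, -8.7, 0, 0, 0, 0.7], [1.2, -10, 0, 0, 0, 0.8]]]}}

```text
time_s: 20.1
ee_pos: [0.5634, 0.141, 0.2045]
eef_rot: [3.142, 0.0, 0.002]
force: [-0.2, -0.2, 0.3]
grip_width: 0.0659
grip_force: 0.0
```

```bash
python3 - <<'E'
from h import *
st(); go((.5708,.3155,.205),np.radians(-2.5))
im=ctrl.camera("top"); cv2.imwrite("pics/after.png",im[:,:,::-1])
E
```

```text
t 20.1 p [0.5634 0.141  0.2045] rpy [1.8e+02 1.0e-02 1.4e-01] F [-0.2 -0.2  0.3] w 0.0659 gf 0.0 q [ 0.18  0.37  1.43 -0.    1.34  1.75]
row [0.261, -5.816, -0.016, 0.0, 0.002, 0.44] mm 175 deg 3
```

Request:
{"fn": "step_arm", "kwargs": {"plan": [[[0.06, -1.3, 0, 0, 0, 0.1], [0.12, -2.6, 0, 0, 0, 0.2], [0.18, -3.9, 0, 0, 0, 0.3], [0.24, -5.0, 0, 0, 0, 0.4], [0.26, -5.7, 0, 0, 0, 0.44], [0.26, -5.82, 0.4, 0, 0, 0.44], [0.26, -5.82, 1.0, 0, 0, 0.44], [0.26, -5.82, 1.3, 0, 0, 0.44]]]}}

```text
time_s: 20.82
ee_pos: [0.5703, 0.3131, 0.1627]
eef_rot: [3.14, 0.003, -0.043]
force: [1.5, 0.4, 0.5]
grip_width: 0.0657
grip_force: 0.0
```

Request:
{"fn": "step_arm", "kwargs": {"plan": [[[0, 0, 0.2, 0, 0, 0], [0, 0, 0.4, 0, 0, 0], [0, 0, 0.4, 0, 0, 0], [0, 0, 0.4, 0, 0, 0]]]}}

```text
time_s: 21.15
ee_pos: [0.5714, 0.3133, 0.1539]
eef_rot: [-3.141, -0.0, -0.044]
force: [0.1, -0.5, 0.9]
grip_width: 0.0658
grip_force: 0.0
```

```bash
python3 - <<'E'
from h import *
st(); go((.5708,.3155,.1125),np.radians(-2.5))
im=ctrl.camera("scene"); a=im[120:240,300:460]
t=cv2.imread("pics/after.png")[150:270,290:450]
cv2.imwrite("pics/g6.png",np.hstack([cv2.resize(x,(400,300),interpolation=cv2.INTER_CUBIC) for x in (a[:,:,::-1],t)]))
E
```

```text
t 21.15 p [0.5714 0.3133 0.1539] rpy [-1.7999e+02 -2.0000e-02 -2.5000e+00] F [ 0.1 -0.5  0.9] w 0.0658 gf 0.0 q [ 0.45  0.57  1.26 -0.    1.31  2.06]
row [-0.023, -0.072, 1.38, -0.001, -0.003, 0.0] mm 41 deg 0
```

View pics/g6.png

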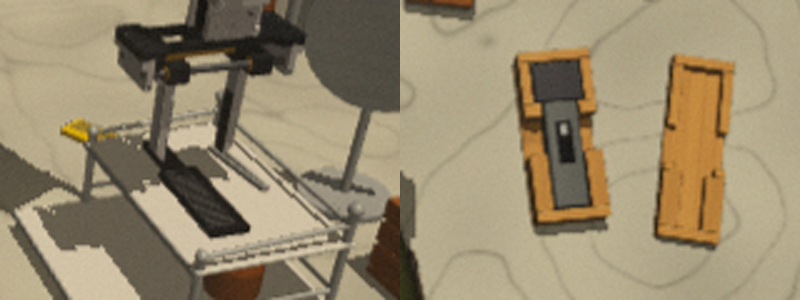

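The trimmer is fully down in nest A, and the open fingers straddle the comb's middle. Lowering to the deck.

Request:
{"fn": "step_arm", "kwargs": {"plan": [[[-0.02, -0.07, 0.4, 0, 0, 0], [-0.02, -0.07, 0.9, 0, 0, 0], [-0.02, -0.07, 1.2, 0, 0, 0], [-0.02, -0.07, 1.37, 0, 0, 0], [-0.02, -0.07, 1.37, 0, 0, 0], [-0.02, -0.07, 1.37, 0, 0, 0]]]}}

```text
time_s: 21.7
ee_pos: [0.5707, 0.3159, 0.1126]
eef_rot: [-3.142, -0.0, -0.043]
force: [0.5, 0.9, -1.0]
grip_width: 0.0654
grip_force: 0.0
```

Request:
{"fn": "step_arm", "kwargs": {"plan": [[[0, 0, 0, 0, 0, 0], [0, 0, 0, 0, 0, 0], [0, 0, 0, 0, 0, 0], [0, 0, 0, 0, 0, 0], [0, 0, 0, 0, 0, 0], [0, 0, 0, 0, 0, 0], [0, 0, 0, 0, 0, 0], [0, 0, 0, 0, 0, 0]]], "grip": 0, "squeeze": 30}}

```text
time_s: 22.37
ee_pos: [0.5707, 0.3159, 0.1128]
eef_rot: [-3.141, -0.001, -0.043]
force: [-0.9, 0.1, 3.3]
grip_width: 0.0433
grip_force: 30.0
```

Gripped at 43 mm. Lifting to clear the rails and posts.

Request:
{"fn": "step_arm", "kwargs": {"plan": [[[0, 0, -0.2, 0, 0, 0], [0, 0, -0.7, 0, 0, 0], [0, 0, -1.4, 0, 0, 0], [0, 0, -2.1, 0, 0, 0], [0, 0, -2.6, 0, 0, 0], [0, 0, -2.8, 0, 0, 0], [0, 0, -2.8, 0, 0, 0]]]}}

```text
time_s: 22.95
ee_pos: [0.571, 0.316, 0.1978]
eef_rot: [-3.141, -0.002, -0.043]
force: [0.2, 0.6, -1.6]
grip_width: 0.0434
grip_force: 30.0
```

```bash
python3 - <<'E'
from h import *
st(); go((.5440,-.3240,.195),np.radians(-8.6))
E
```

```text
t 22.95 p [0.571  0.316  0.1978] rpy [-1.7995e+02 -1.0000e-01 -2.4700e+00] F [ 0.2  0.6 -1.6] w 0.0434 gf 30.0 q [ 0.45  0.54  1.21 -0.    1.4   2.06]
row [0.021, 21.351, 0.074, -0.01, -0.017, 1.022] mm 641 deg 6
```

Request:
{"fn": "step_arm", "kwargs": {"plan": [[[0, 0.4, 0, 0, 0, 0.05], [0, 1.2, 0, 0, 0, 0.1], [0, 2.4, 0, 0, 0, 0.2], [0, 3.6, 0, 0, 0, 0.3], [0, 4.8, 0, 0, 0, 0.4], [0, 6.0, 0, 0, 0, 0.5], [0, 7.2, 0, 0, 0, 0.6], [0, 8.4, 0, 0, 0, 0.7]]]}}

```text
time_s: 23.62
ee_pos: [0.5585, 0.0617, 0.195]
eef_rot: [3.141, 0.002, -0.117]
force: [0.1, -0.6, -1.0]
grip_width: 0.0434
grip_force: 30.0
```

Request:
{"fn": "step_arm", "kwargs": {"plan": [[[0, 1.2, 0, 0, 0, 0.05], [0, 2.4, 0, 0, 0, 0.1], [0, 3.6, 0, 0, 0, 0.15], [0, 4.8, 0, 0, 0, 0.2], [0, 6.0, 0, 0, 0, 0.2], [0, 7.2, 0, 0, 0, 0.2], [0, 8.4, 0, 0, 0, 0.2], [0, 9.4, 0, 0, 0, 0.2]]]}}

```text
time_s: 24.28
ee_pos: [0.5253, -0.2186, 0.195]
eef_rot: [-3.141, 0.002, -0.139]
force: [0.9, -0.1, -0.7]
grip_width: 0.0436
grip_force: 30.0
```

```bash
python3 - <<'E'
from h import *
st(); go((.5440,-.3240,.195),np.radians(-8.6))
E
```

```text
t 24.2833 p [ 0.5253 -0.2186  0.195 ] rpy [-1.7998e+02  1.2000e-01 -7.9400e+00] F [ 0.9 -0.1 -0.7] w 0.0436 gf 30.0 q [-0.46  0.35  1.48 -0.    1.31  1.25]
row [1.103, 3.394, -0.004, -0.004, 0.02, 0.109] mm 107 deg 1
```

Request:
{"fn": "step_arm", "kwargs": {"plan": [[[0.3, 0.9, 0, 0, 0, 0.05], [0.65, 2.0, 0, 0, 0, 0.1], [0.95, 2.9, 0, 0, 0, 0.11], [1.1, 3.39, 0, 0, 0, 0.11], [1.1, 3.39, 1, 0, 0, 0.11], [1.1, 3.39, 2.2, 0, 0, 0.11], [1.1, 3.39, 3.4, 0, 0, 0.11], [1.1, 3.39, 4.2, 0, 0, 0.11]]]}}

```text
time_s: 24.95
ee_pos: [0.5432, -0.3207, 0.0654]
eef_rot: [-3.139, 0.005, -0.15]
force: [-0.4, -0.5, -1.8]
grip_width: 0.0435
grip_force: 30.0
```

Request:
{"fn": "step_arm", "kwargs": {"plan": [[[0, 0, 0, 0, 0, 0], [0, 0, 0, 0, 0, 0], [0, 0, 0, 0, 0, 0], [0, 0, 0, 0, 0, 0]]]}}

```text
time_s: 25.28
ee_pos: [0.5464, -0.3219, 0.0725]
eef_rot: [3.14, -0.003, -0.149]
force: [-0.3, 0.4, -0.8]
grip_width: 0.0432
grip_force: 30.0
```

```bash
python3 - <<'E'
from h import *
o=st(); go((.5440,-.3240,.035),np.radians(-8.6))
im=ctrl.camera("scene"); a=im[210:330,80:240]
cv2.imwrite("pics/g7.png",cv2.resize(a[:,:,::-1],(640,480),interpolation=cv2.INTER_CUBIC))
L=ctrl.masks_of("comb","scene"); e=proj("scene",(.544,-.324,.07)); print([(round(d["confidence"],2),d["at"]) for d in L],e)
m=min(L,key=lambda d:np.hypot(*(np.array(d["at"])-e)))["pixels"]
p,er=fit([("scene",m)],COMB,(.544,-.324,-.15),o["ee_pos"][2]-.0025); print(p,np.degrees(p[2]),er)
E
```

```text
t 25.2833 p [ 0.5464 -0.3219  0.0725] rpy [ 1.7993e+02 -1.5000e-01 -8.5300e+00] F [-0.3  0.4 -0.8] w 0.0432 gf 30.0 q [-0.59  0.61  1.39 -0.    1.13  1.13]
row [-0.073, 0.08, 1.251, 0.012, -0.026, 0.011] mm 38 deg 0
[(0.57, [130.9, 249.8]), (0.51, [331.8, 172.0])] [131.50719878 242.6033166 ]
[ 0.5442375  -0.32367459 -0.11181765] -6.406679585417628 0.1735322428879601
```

View pics/g7.png

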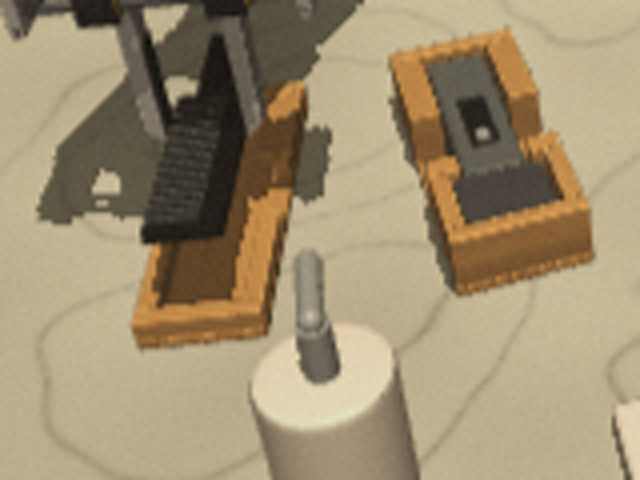

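The comb is held over nest B, with its wide end towards +x as it should be. I'll check that it's level by comparing the wide-end corners with their predicted projection.

```bash
python3 - <<'E'
from h import *
o=st(); go((.5440,-.3240,.035),np.radians(-8.6))
for z in (.060,.070,.080):
    q=place(np.array([[.095,-.022,0],[.095,.022,0]]),o["ee_pos"][0],o["ee_pos"][1],np.radians(-8.55),z)
    print(z,[((proj("scene",x)-[80,210])*4).round(0).tolist() for x in q])
E
```

```text
t 25.3833 p [ 0.5463 -0.3217  0.0721] rpy [ 1.7994e+02 -1.3000e-01 -8.5300e+00] F [-0.1  0.8  0.2] w 0.0434 gf 30.0 q [-0.59  0.61  1.39 -0.    1.13  1.13]
row [-0.068, 0.086, 1.238, 0.01, -0.021, 0.012] mm 37 deg 0
0.06 [[145.0, 257.0], [227.0, 249.0]]
0.07 [[141.0, 244.0], [223.0, 236.0]]
0.08 [[137.0, 230.0], [220.0, 222.0]]
```

The corners match a level comb. Lowering.

Request:
{"fn": "step_arm", "kwargs": {"plan": [[[-0.07, 0.08, 0.4, 0, 0, 0.01], [-0.07, 0.08, 0.8, 0, 0, 0.01], [-0.07, 0.08, 1.15, 0, 0, 0.01], [-0.07, 0.08, 1.25, 0, 0, 0.01], [-0.07, 0.08, 1.25, 0, 0, 0.01], [-0.07, 0.08, 1.25, 0, 0, 0.01]]]}}

```text
time_s: 25.88
ee_pos: [0.5434, -0.3233, 0.0327]
eef_rot: [-3.141, 0.0, -0.15]
force: [0.8, -0.3, -0.7]
grip_width: 0.0435
grip_force: 30.0
```

```bash
python3 - <<'E'
from h import *
o=st(); go((.5440,-.3240,.020),np.radians(-8.6))
E
```

```text
t 25.8833 p [ 0.5434 -0.3233  0.0327] rpy [-1.7999e+02  2.0000e-02 -8.5800e+00] F [ 0.8 -0.3 -0.7] w 0.0435 gf 30.0 q [-0.59  0.66  1.42 -0.    1.06  1.13]
row [0.024, 0.02, 0.422, -0.002, 0.004, 0.003] mm 13 deg 0
```

Request:
{"fn": "step_arm", "kwargs": {"plan": [[[0.02, 0.02, 0.1, 0, 0, 0], [0.02, 0.02, 0.2, 0, 0, 0], [0.02, 0.02, 0.3, 0, 0, 0], [0.02, 0.02, 0.36, 0, 0, 0], [0.02, 0.02, 0.36, 0, 0, 0]]]}}

```text
time_s: 26.3
ee_pos: [0.5437, -0.3239, 0.0217]
eef_rot: [-3.141, 0.001, -0.15]
force: [-1.1, 0.9, -0.0]
grip_width: 0.0434
grip_force: 30.0
```

Request:
{"fn": "step_arm", "kwargs": {"plan": [[[0, 0, 0.05, 0, 0, 0], [0, 0, 0.1, 0, 0, 0], [0, 0, 0.15, 0, 0, 0], [0, 0, 0.15, 0, 0, 0]]]}}

```text
time_s: 26.63
ee_pos: [0.5438, -0.3239, 0.0173]
eef_rot: [-3.141, 0.0, -0.15]
force: [-0.6, 0.4, -0.2]
grip_width: 0.0437
grip_force: 30.0
```

Request:
{"fn": "step_arm", "kwargs": {"plan": [[[0, 0, 0.05, 0, 0, 0], [0, 0, 0.1, 0, 0, 0], [0, 0, 0.14, 0, 0, 0], [0, 0, 0.14, 0, 0, 0]]]}}

```text
time_s: 26.97
ee_pos: [0.5438, -0.324, 0.0131]
eef_rot: [-3.141, 0.0, -0.15]
force: [-0.4, 0.6, -0.1]
grip_width: 0.0433
grip_force: 30.0
```

Request:
{"fn": "step_arm", "kwargs": {"plan": [[[0, 0, 0.02, 0, 0, 0], [0, 0, 0.03, 0, 0, 0], [0, 0, 0.03, 0, 0, 0]]]}}

```text
time_s: 27.22
ee_pos: [0.5439, -0.324, 0.0125]
eef_rot: [-3.142, 0.0, -0.15]
force: [-0.7, 1.3, -0.4]
grip_width: 0.0436
grip_force: 30.0
```

Request:
{"fn": "step_arm", "kwargs": {"plan": [[[0, 0, 0.02, 0, 0, 0], [0, 0, 0.03, 0, 0, 0], [0, 0, 0.03, 0, 0, 0]]]}}

```text
time_s: 27.47
ee_pos: [0.5439, -0.324, 0.0116]
eef_rot: [-3.142, -0.0, -0.15]
force: [0.2, 1.2, 0.4]
grip_width: 0.0431
grip_force: 30.0
```

Request:
{"fn": "step_arm", "kwargs": {"plan": [[[0, 0, 0.02, 0, 0, 0], [0, 0, 0.03, 0, 0, 0], [0, 0, 0.03, 0, 0, 0]]]}}

```text
time_s: 27.72
ee_pos: [0.5439, -0.3241, 0.0108]
eef_rot: [3.142, -0.0, -0.15]
force: [-0.2, 2.3, 1.4]
grip_width: 0.0436
grip_force: 30.0
```

Request:
{"fn": "step_arm", "kwargs": {"plan": [[[0, 0, 0.01, 0, 0, 0], [0, 0, 0.015, 0, 0, 0], [0, 0, 0.015, 0, 0, 0]]]}}

```text
time_s: 27.97
ee_pos: [0.5439, -0.3241, 0.0108]
eef_rot: [3.141, -0.0, -0.15]
force: [-2.7, 3.2, 6.0]
grip_width: 0.044
grip_force: 30.0
```

Contact came at seat height. Releasing, rising, and backing off to look.

Request:
{"fn": "step_arm", "kwargs": {"plan": [[[0, 0, 0, 0, 0, 0], [0, 0, 0, 0, 0, 0], [0, 0, 0, 0, 0, 0], [0, 0, 0, 0, 0, 0], [0, 0, 0, 0, 0, 0]]], "grip": 0.7}}

```text
time_s: 28.38
ee_pos: [0.5439, -0.3241, 0.0102]
eef_rot: [3.142, 0.0, -0.15]
force: [0.2, -0.7, 0.3]
grip_width: 0.0658
grip_force: 0.0
```

Request:
{"fn": "step_arm", "kwargs": {"plan": [[[0, 0, -0.2, 0, 0, 0], [0, 0, -0.8, 0, 0, 0], [0, 0, -1.8, 0, 0, 0], [0, 0, -3, 0, 0, 0], [0, 0, -4.2, 0, 0, 0], [0, -1, -5, 0, 0, 0], [0, -2.2, -5.2, 0, 0, 0], [0, -3.4, -5.2, 0, 0, 0]]]}}

```text
time_s: 29.05
ee_pos: [0.5598, -0.2227, 0.1694]
eef_rot: [3.14, -0.004, -0.151]
force: [0.6, -0.2, -0.4]
grip_width: 0.0656
grip_force: 0.0
```

Request:
{"fn": "step_arm", "kwargs": {"plan": [[[0, -1.2, 0, 0, 0, 0], [0, -2.4, 0, 0, 0, 0], [0, -3.6, 0, 0, 0, 0], [0, -4.8, 0, 0, 0, 0], [0, -6, 0, 0, 0, 0], [0, -7, 0, 0, 0, 0], [0, -7.4, 0, 0, 0, 0], [0, -7.4, 0, 0, 0, 0]]]}}

```text
time_s: 29.72
ee_pos: [0.5924, -0.0014, 0.1667]
eef_rot: [-3.141, -0.0, -0.147]
force: [0.1, -0.3, -0.3]
grip_width: 0.0656
grip_force: 0.0
```

```bash
python3 - <<'E'
from h import *
st(); im=[ctrl.camera(c) for c in ("scene","top")]
a=im[0][190:340,80:280]; b=im[1][140:290,290:490]
cv2.imwrite("pics/g8.png",np.hstack([cv2.resize(x[:,:,::-1],(400,300),interpolation=cv2.INTER_CUBIC) for x in (a,b)]))
for q in ("comb","trimmer"):
  for d in ctrl.masks_of(q,"top"): print(q,round(d["confidence"],2),d["at"])
p0={c:cv2.imread(f"pics/{c}0.png") for c in("scene","top")}
L=ctrl.masks_of("comb","top"); e=proj("top",(.544,-.324,.01)); m=min(L,key=lambda d:np.hypot(*(np.array(d["at"])-e)))["pixels"]
p,er=fit([("top",m)],COMB,(.544,-.324,-.15),.008); print(p,np.degrees(p[2]),er)
E
```

```text
t 29.7167 p [ 0.5924 -0.0014  0.1667] rpy [-1.7999e+02 -2.0000e-02 -8.4100e+00] F [ 0.1 -0.3 -0.3] w 0.0656 gf 0.0 q [-0.06  0.43  1.44  0.    1.27  1.65]
comb 0.82 [407.1, 205.4]
comb 0.73 [162.4, 296.4]
comb 0.72 [363.5, 208.9]
trimmer 0.82 [353.0, 201.1]
[ 0.54719144 -0.32425659 -0.14567749] -8.346705548445007 0.03344852535864334
```

View pics/g8.png

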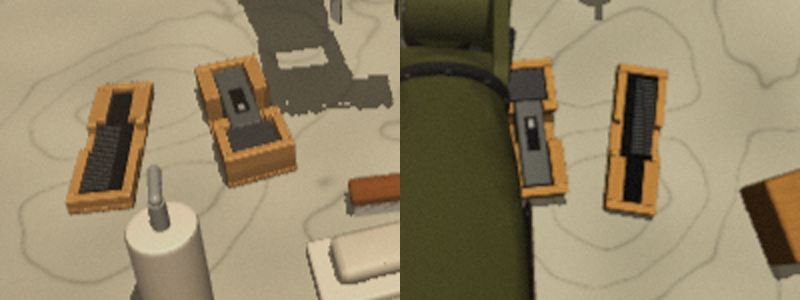

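Both the trimmer and the comb lie flat in their pockets, in both views. The gripper is clear of everything, so I'll hand in.

```bash
python3 -c "
from station import ctrl
print(ctrl.hand_in())"
```

```text
the job is handed in; nothing more can be done
None
```

The trimmer and the comb each lie fully down in their own nests, with nothing dropped; I handed the job in at about 30 s of the 64 s allowed, and the judge's verdict was not shown.

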